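Kit the finished castings, leave the untrimmed ones

ROBOT

A 6-joint arm with a two-finger parallel gripper is mounted at the origin on the work surface. World frame = base frame: x ahead of the robot, y to its left, z up, the work surface at z = 0. Lengths are in m, angles in degrees, forces in N, time in s.
With the tool pointing down it reaches from about 0.35 to 0.875 m from the base axis. Payload 4.2 kg.
Tool frame: the origin (TCP) lies on the centre line of the jaws, within the pads' length; the fingertips stand 25 mm ahead of it and the grasp point (between the pads) lies 6 mm ahead of it; z points along the fingers, y is the line along which they close (so a half turn about z gives the same grasp; the last joint's range is limited). The gripper opens to 87 mm and grips with 3 to 60 N. Pads are 19 mm wide; open, the fingers measure 117 mm over their backs; the gripper's body (75 mm by 190 mm) begins 51 mm behind the grasp point.
Start: joints at [90.619, 22.042, 0.453, 0, -68.411, -14.817], TCP at [0.153, 0.606, 0.248] pointing down, gripper open.
Joint ranges: [-179.83, 179.83], [-69.29, 118.12], [-61.27, 80.66], [-181.25, 117.63], [-171.15, -9.14], [-177.46, 177.46]. Speed limits (degrees/s): [159.86, 159.86, 180, 180, 180, 180].

INTERFACE

Orientations are given as a 3x3 rotation matrix whose columns are the frame's x, y, z axes.
In Python, from station import r gives the robot as it stands.
- The arm moves only by the tool move_arm, never from a script. Its argument "series" is a list of rows, each an object with "grip": the opening, from 0 (shut) to 1 (fully open); "xyz": the shift along the tool's x, y, z in mm, a list of three; "angular": the turn, a rotation vector about the tool's x, y, z in rad, a list of three. A call has 1 to 10 rows; each row is the pose to reach, as a shift and turn from the pose commanded when the call began, along the tool's axes at that moment; what a row does not reach only later rows make up. A row lasts 1/10 s, in which the tool goes at most 50 mm and 8.59 degrees, less where a joint would pass 70% of its speed; a pose out of reach is approached as far as the arm can. A call with a gripper value outside its range is refused whole. The fingers move at their own pace and stop on an object; the grip force is fixed at half the most. Time passes only in rows, so rows that repeat a pose let the fingers close. It gives the time, the measured TCP pose, the force, the opening and the grip force at its end, in the units of the state.
- r.sense(): the state, without advancing time (a new reading comes with each control period).
- r.capture(name): name is "scene" or "top"; returns a dict with "img" (480x640x3 uint8, red, green, blue), "camera_matrix" (3x3 intrinsics, pixels), "rvec" (rotation vector, rad) and "tvec" (3), from world to camera coordinates, as OpenCV has them. Camera axes: x right, y down, z forward; pixel columns grow to the right and rows downward; lengths in m; the calibration is good to about 2 mm. A picture is of the moment at which its call begins. There is no depth.
- r.finish_job(): hands the job in; it is judged then, once.
The state is a dict: "time_s": time; "joints": joint angles; "joint_velocities": joint speeds; "effort": joint torques, N m; "tcp_pos": TCP position; "ee_rot": TCP orientation; "wrist_force": force on the tool from outside, world axes, zero at the start; "moment": the same for the moment, N m; "gripper_width": opening from 0.0 (shut) to 1.0 (fully open); "gripper_force": force on a finger pad.
Only numpy, scipy, OpenCV 4.12 (cv2) and the standard library are available. Lean on these libraries where they do the work, as an engineer would, in place of code of your own. Each camera call takes 0.05 s, during which the arm holds its last target. There are 200 camera calls.

TASK

Put the three finished aluminium castings (clamp ring, square frame and flange block) from the bench into the blue tray, each lying flat and centred on the pad that shows its own yellow outline; which way round it is turned does not matter. Set them down rather than dropping them, and leave the three untrimmed castings, which still have a runner stub with a round biscuit on it, lying where they are.

Things in the scene. Friction and masses are not known exactly. Their poses are not given: they have to be found in the camera images.
- ring: Finished casting, bare aluminium, loose, about 55 g, 16 high (mm): clamp ring, 52 outer and 38 inner diameter, with a square lug reaching 36.5 along +x and a round knuckle reaching 36 along -x. No runner stub. Lies flat on the bench (z = 0) at any yaw. Origin: centre of its body, at the underside; z up. Grip from above across the 52 along y.
- square: Finished casting, bare aluminium, loose, about 55 g, 16 high (mm): square frame, 48 x 48 outside, 34 x 34 opening right through. No runner stub. Lies flat on the bench (z = 0) at any yaw. Origin: centre of its body, at the underside; z up. Grip from above across the 48, along x or y.
- flange: Finished casting, bare aluminium, loose, about 55 g, 16 high (mm): flange block, 32 (x) x 30 (y) with a dark round bore mark, and a round-ended ear 20 wide, 9 high on each side along x (74 long in all). No runner stub. Lies flat on the bench (z = 0) at any yaw. Origin: centre of its body, at the underside; z up. Grip from above across the 30 along y, on the central block.
- ring_untrimmed: Untrimmed look-alike, to be left: the same casting as 'ring' in shape, size, colour and origin, but with its casting runner still on: an 8 wide bar along its +y axis ending in a round biscuit 22 across and 12 high, reaching 54 mm from the origin. Loose, lies flat on the bench.
- square_untrimmed: Untrimmed look-alike, to be left: the same casting as 'square' in shape, size, colour and origin, but with its casting runner still on: an 8 wide bar along its +x axis ending in a round biscuit 22 across and 12 high, reaching 54 mm from the origin. Loose, lies flat on the bench.
- flange_untrimmed: Untrimmed look-alike, to be left: the same casting as 'flange' in shape, size, colour and origin, but with its casting runner still on: an 8 wide bar along its +y axis ending in a round biscuit 22 across and 12 high, reaching 54 mm from the origin. Loose, lies flat on the bench.
- tray: Blue plastic tray, fixed to the bench: 120 (x) x 352 (y) mm plus a 6 mm rim lip all round, 44 high, walls and floor 5 thick. Two dividers, as high as the walls, make three bays in a row along y, each about 110 x 111 inside. Origin: centre of its underside, on the bench.
- ring_pad: Target of 'ring': black pad 106 x 106 x 3 mm, fixed on the floor of any one of the tray's bays, with a full-size yellow outline at its centre: a ring with a square lug and a round knuckle. Origin: centre of its underside, 5 mm above the bench; its top, where the casting comes to lie, is 8 mm above the bench. Axes parallel to the tray's.
- square_pad: Target of 'square': black pad 106 x 106 x 3 mm, fixed on the floor of any one of the tray's bays, with a full-size yellow outline at its centre: a square frame. Origin: centre of its underside, 5 mm above the bench; its top, where the casting comes to lie, is 8 mm above the bench. Axes parallel to the tray's.
- flange_pad: Target of 'flange': black pad 106 x 106 x 3 mm, fixed on the floor of any one of the tray's bays, with a full-size yellow outline at its centre: a long two-eared block with a round bore. Origin: centre of its underside, 5 mm above the bench; its top, where the casting comes to lie, is 8 mm above the bench. Axes parallel to the tray's.
There are look-alikes about, which are no part of the job. Leave any brown or purple look-alike of the flange alone.

How it is judged (in metres and radians):
At the end, for the whole second after the job is handed in: Each finished casting lies flat (within 0.1 rad), at rest and released on the pad with its own outline, its centre within 15 mm of the pad's centre and its underside less than 12 mm above the bench; the three untrimmed castings are within 15 mm of where they lay at the start (horizontal distance between ring and ring_pad below 0.015 m and height (world z) of each of ring, square, flange below 0.012 m and angle between each of ring, square, flange's own z axis and vertical below 0.1 rad and linear speed of each of ring, square, flange below 0.02 m/s and contact force between each of ring, square, flange and the fingers below 0.05 N and horizontal distance between square and square_pad below 0.015 m and horizontal distance between flange and flange_pad below 0.015 m and distance of each of ring_untrimmed, square_untrimmed, flange_untrimmed from where it was at the start of the episode below 0.015 m); the robot touches nothing.
It fails at once if an untrimmed casting is moved more than 15 mm (distance of any of ring_untrimmed, square_untrimmed, flange_untrimmed from where it was at the start of the episode above 0.015 m).
It fails at once if a finished casting is dropped (falling free more than about 2 cm above where it should lie) ((height (world z) of ring above 0.03 m and contact force between ring and anything else below 0.01 N and linear speed of ring above 0.25 m/s) or (height (world z) of square above 0.03 m and contact force between square and anything else below 0.01 N and linear speed of square above 0.25 m/s) or (height (world z) of flange above 0.03 m and contact force between flange and anything else below 0.01 N and linear speed of flange above 0.25 m/s)).
It also fails if it takes over 80 s, if anything falls off the work surface, if the arm or the gripper's body presses on something with over 40 N, if the wrist force passes 120 N, or if a joint passes its speed limit or range.

## Working session

There is one attempt and no reset: what is moved stays moved. The work goes in short steps, Python scripts to look and compute and a tool call to move; the robot and the scene stay as the last step left them, time stands still between calls to the robot, and variables do not carry over. Pictures are saved under pics/ and viewed, at most 14 in all, crops included, and the job is handed in when it is done.

Besides the shell and the picture viewer there is one more tool, called after "Emit:" by a JSON object that holds its "method" and its "body", one argument or row to a line. move_arm: Moves the arm, as the interface text tells. Its arguments: {"type":"object","properties":{"series":{"type":"array"}},"required":["series"]}

```bash
mkdir -p pics; python3 - <<'E'
from station import r
import cv2,json
s=r.sense();print(s['time_s'],s['tcp_pos'],s['ee_rot'],s['gripper_width'])
import numpy as np
for n in('top','scene'):
    c=r.capture(n);cv2.imwrite(f'pics/{n}0.png',c['img'][:,:,::-1])
    R=cv2.Rodrigues(np.array(c['rvec']))[0];print(n,c['camera_matrix'],(-R.T@np.array(c['tvec']).ravel()),R[2])
E
```

```text
0.0 [0.15313636 0.60539198 0.24643441] [[ 9.69401919e-01 -2.45478519e-01 -4.64647370e-04]
 [-2.45478945e-01 -9.69399498e-01 -2.16796811e-03]
 [ 8.17606733e-05  2.21569359e-03 -9.99997542e-01]] 0.999140127688814
top [[559.22370246   0.         320.31615482]
 [  0.         559.22370246 238.96328022]
 [  0.           0.           1.        ]] [0.32702043 0.01364093 1.27233726] [ 1.42416768e-01 -6.57726671e-04 -9.89806563e-01]
scene [[527.27161425   0.         315.16883568]
 [  0.         527.27161425 242.03157184]
 [  0.           0.           1.        ]] [1.11779683 0.15728383 0.75520998] [-0.64421333 -0.17582914 -0.744361  ]
```

View pics/top0.png

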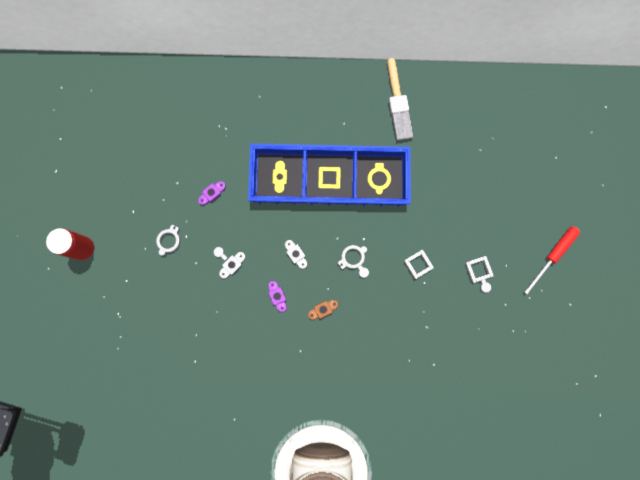

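View pics/scene0.png

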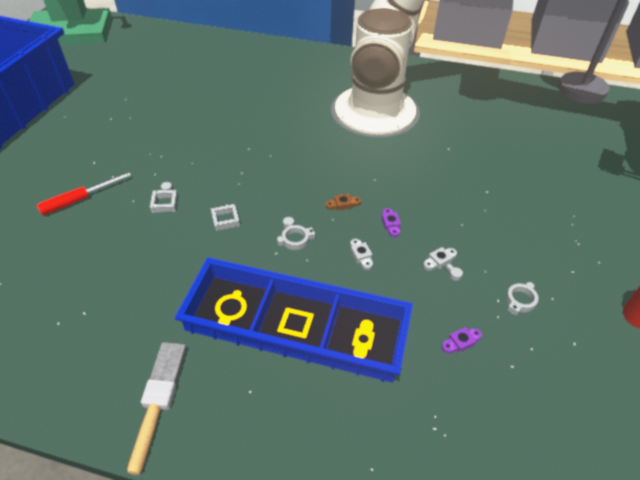

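The top view shows these castings:
- Finished: ring (168,240), flange (296,254), square (419,264).
- Untrimmed: flange (232,264), ring (353,257), square (480,270).
- Pads, left to right: flange (280,177), square (330,178), ring (379,178).

The scene view agrees.

```bash
cat > h.py <<'E'
from station import r
import cv2,numpy as np
def ray(c,uv,z):
    uv=np.float64(uv).reshape(-1,1,2)
    n=cv2.undistortPoints(uv,np.float64(c['camera_matrix']),None)[:,0]
    R=cv2.Rodrigues(np.float64(c['rvec']))[0];o=-R.T@np.float64(c['tvec']).ravel()
    d=np.c_[n,np.ones(len(n))]@R
    return (o+d*((z-o[2])/d[:,2])[:,None])[:,:2]
def masks(img):
    h=cv2.cvtColor(img,cv2.COLOR_RGB2HSV)
    return cv2.inRange(h,(0,0,120),(180,60,255)),cv2.inRange(h,(22,120,120),(38,255,255))
def blobs(c,m,z,amin=60,amax=1500):
    out=[]
    for k in cv2.findContours(m,cv2.RETR_EXTERNAL,cv2.CHAIN_APPROX_NONE)[0]:
        if not amin<cv2.contourArea(k)<amax: continue
        p=np.float32(ray(c,k,z)*1000)
        (cx,cy),(w,h),_=b=cv2.minAreaRect(p);q=cv2.boxPoints(b)
        e=max((q[1]-q[0],q[2]-q[1]),key=np.linalg.norm)
        out.append((k[:,0].mean(0).round(),np.round((cx,cy)),sorted(np.round((w,h))),round(np.degrees(np.arctan2(e[1],e[0]))%180)))
    return out
def go(x,y,z,yaw=None):
    """shift (tool axes, mm) and turn (rad about tool z) to TCP x,y,z mm with the finger line at yaw deg (mod 180)"""
    s=r.sense();R=s['ee_rot'];R=np.array(R)
    d=R.T@(np.array([x,y,z])-1000*np.array(s['tcp_pos']))
    a=0
    if yaw is not None:
        cur=np.degrees(np.arctan2(R[1,1],R[0,1]))
        a=-((yaw-cur+90)%180-90)
    print('tcp',np.round(1000*np.array(s['tcp_pos'])),'shift',d.round(1),'turn deg',round(a,1),'rad',round(np.radians(a),3),'j6',s['joints'][5])
E
python3 - <<'E'
from h import *
for n in('top','scene'):
    c=r.capture(n);a,y=masks(c['img']);print(n)
    for b in blobs(c,a,.016):print('al',*b)
    for b in blobs(c,y,.008):print('yel',*b)
go(500,300,200)
E
```

```text
top
al [591. 473.] [  17. -577.] [np.float64(27.0), np.float64(71.0)] 91
al [555. 467.] [  24. -505.] [np.float64(39.0), np.float64(71.0)] 139
al [502. 465.] [  31. -391.] [np.float64(42.0), np.float64(53.0)] 64
al [102. 461.] [ 17. 469.] [np.float64(48.0), np.float64(74.0)] 51
al [625. 461.] [  46. -645.] [np.float64(79.0), np.float64(83.0)] 177
al [576. 438.] [  87. -552.] [np.float64(34.0), np.float64(67.0)] 74
al [634. 426.] [ 115. -674.] [np.float64(30.0), np.float64(53.0)] 177
al [244. 420.] [108. 171.] [np.float64(46.0), np.float64(73.0)] 102
al [607. 412.] [ 138. -620.] [np.float64(43.0), np.float64(67.0)] 115
al [ 88. 347.] [254. 517.] [np.float64(61.0), np.float64(101.0)] 171
yel [329. 177.] [654.  -5.] [np.float64(35.0), np.float64(36.0)] 1
yel [379. 178.] [ 657. -119.] [np.float64(56.0), np.float64(60.0)] 137
yel [279. 176.] [653. 111.] [np.float64(30.0), np.float64(74.0)] 2
scene
al [522. 297.] [502. 363.] [np.float64(54.0), np.float64(82.0)] 2
al [444. 263.] [455. 225.] [np.float64(75.0), np.float64(78.0)] 169
al [361. 253.] [479.  73.] [np.float64(38.0), np.float64(84.
[... 300 characters left out ...]
3.  549.] [np.float64(86.0), np.float64(177.0)] 84
al [618.  69.] [-355.  596.] [np.float64(52.0), np.float64(107.0)] 86
al [549.  61.] [-341.  415.] [np.float64(22.0), np.float64(193.0)] 89
al [618.  29.] [-600.  627.] [np.float64(34.0), np.float64(478.0)] 164
al [101.   5.] [-286. -933.] [np.float64(91.0), np.float64(127.0)] 107
al [21.  7.] [ -196. -1162.] [np.float64(130.0), np.float64(157.0)] 107
yel [363. 338.] [651. 114.] [np.float64(33.0), np.float64(73.0)] 180
yel [295. 323.] [654.  -3.] [np.float64(51.0), np.float64(52.0)] 0
yel [230. 307.] [ 655. -118.] [np.float64(56.0), np.float64(60.0)] 140
tcp [153. 606. 247.] shift [411.2 211.1  47.2] turn deg 0 rad 0.0 j6 -14.815479382872986
```

```bash
python3 - <<'E'
from h import *
c=r.capture('top');a,y=masks(c['img'])
im=c['img'][:,:,::-1].copy();im[a>0]=(255,0,255);im[y>0]=(0,0,255)
cv2.imwrite('pics/m1.png',im)
h=cv2.cvtColor(c['img'],cv2.COLOR_RGB2HSV)
print(c['img'][250:260,288:304].tolist()[4][::2],h[254,288:304:2].tolist(),h[177,318:342:2].tolist())
E
```

```text
[[224, 224, 227], [252, 252, 252], [150, 149, 152], [94, 92, 95], [94, 93, 96], [112, 110, 113], [251, 251, 252], [252, 252, 253]] [[120, 3, 227], [0, 0, 252], [130, 5, 152], [140, 8, 95], [130, 8, 96], [140, 7, 113], [120, 1, 252], [120, 1, 253]] [[26, 94, 165], [30, 113, 255], [28, 129, 235], [165, 5, 99], [165, 5, 100], [165, 5, 100], [150, 5, 99], [150, 5, 98], [165, 5, 99], [27, 126, 218], [30, 111, 255], [27, 114, 197]]
```

View pics/m1.png

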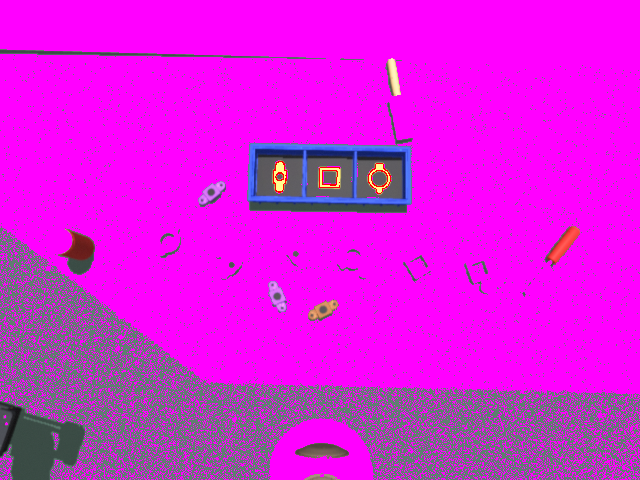

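The mask covers nearly the whole bench because this top frame is overexposed. Nothing has moved, so I'll use the first frame, with second-moment axes for the angles.

```bash
python3 - <<'E'
s=open('h.py').read()
i=s.index('def blobs');j=s.index('def go')
s=s[:i]+'''def blobs(c,m,z,amin=60,amax=1500):
    out=[]
    for k in cv2.findContours(m,cv2.RETR_EXTERNAL,cv2.CHAIN_APPROX_NONE)[0]:
        if not amin<cv2.contourArea(k)<amax: continue
        p=np.float32(ray(c,k,z)*1000)
        M=cv2.moments(p);cen=np.array([M['m10'],M['m01']])/M['m00']
        ax=np.degrees(.5*np.arctan2(2*M['mu11'],M['mu20']-M['mu02']))%180
        b=cv2.minAreaRect(p);q=cv2.boxPoints(b);e=q[1]-q[0]
        out.append(('px',*k[:,0].mean(0).round().tolist(),'rect',np.round(b[0],1),np.round(b[1]),'at',round(float(np.degrees(np.arctan2(e[1],e[0]))%90)),'mom',cen.round(1),round(float(ax))))
    return out
'''+s[j:]
open('h.py','w').write(s)
E
python3 - <<'E'
from h import *
for n in('top','scene'):
    c=r.capture(n);c['img']=cv2.imread(f'pics/{n}0.png')[:,:,::-1].copy()
    h=cv2.cvtColor(c['img'],cv2.COLOR_RGB2HSV)
    a=cv2.inRange(h,(0,0,130),(180,40,255));y=cv2.inRange(h,(20,90,110),(38,255,255));print(n)
    for b in blobs(c,a,.016):
        if 140<b[2]<320:print('al',*b)
    for b in blobs(c,y,.008):print('yel',*b)
E
```

```text
top
al px 538.0 277.0 rect [ 434.2 -478.9] [10. 96.] at 52 mom [ 432.8 -478.1] 142
al px 481.0 273.0 rect [ 435.6 -352.8] [81. 51.] at 20 mom [ 442.9 -350. ] 19
al px 419.0 264.0 rect [ 457.6 -210.8] [52. 52.] at 32 mom [ 457.5 -210.8] 171
al px 227.0 260.0 rect [456.  214.4] [74. 68.] at 17 mom [451. 218.] 49
al px 355.0 260.0 rect [465.2 -70.5] [76. 68.] at 68 mom [464.7 -64.4] 38
al px 295.0 254.0 rect [473.   67.9] [76. 33.] at 35 mom [473.1  68. ] 36
al px 58.0 240.0 rect [489.2 606.5] [58. 58.] at 48 mom [489.1 606.2] 37
al px 167.0 240.0 rect [498.5 358.7] [56. 64.] at 26 mom [497.6 359. ] 155
yel px 329.0 177.0 rect [653.6  -3.8] [50. 51.] at 1 mom [653.7  -4. ] 107
yel px 379.0 177.0 rect [ 657.8 -120.1] [63. 58.] at 42 mom [ 655.7 -119.5] 0
yel px 279.0 176.0 rect [654.2 112.4] [76. 32.] at 2 mom [653.2 112. ] 0
scene
al px 522.0 297.0 rect [501.4 362.1] [78. 53.] at 5 mom [500.9 361. ] 162
al px 445.0 263.0 rect [455.1 224.8] [72. 74.] at 79 mom [457.  220.1] 37
al px 362.0 253.0 rect [479.4  73.7] [79. 34.] at 33 mom [479.1  72.4] 33
al px 294.0 233.0 rect [469.6 -66.2] [77. 73.] at 72 mom [468.9 -61.7] 27
al px 225.0 217.0 rect [ 461.7 -206.7] [67. 51.] at 31 mom [ 461.6 -207. ] 31
al px 163.0 198.0 rect [ 443.  -349.3] [92. 51.] at 21 mom [ 448.5 -346.6] 21
al px 108.0 182.0 rect [ 433.  -480.2] [20. 94.] at 51 mom [ 434.2 -477.9] 142
yel px 142.0 438.0 rect [ 897.5 -155.4] [96. 14.] at 10 mom [ 898.6 -154.4] 10
yel px 363.0 339.0 rect [650.8 113.5] [34. 74.] at 90 mom [651.7 113.6] 1
yel px 295.0 322.0 rect [653.6  -2.3] [53. 53.] at 0 mom [653.7  -2.2] 33
yel px 230.0 307.0 rect [ 655.  -118.2] [62. 57.] at 42 mom [ 654.4 -118.4] 3
yel px 623.0 78.0 rect [-323.1  607.3] [85. 30.] at 90 mom [-322.3  614.8] 85
```

```bash
python3 -c "
from h import *
go(498,359,100,67);go(498,359,247)"
```

```text
tcp [153. 606. 247.] shift [394.7 154.6 147.4] turn deg 8.8 rad 0.154 j6 -14.816480075919701
tcp [153. 606. 247.] shift [394.8 154.7   0.4] turn deg 0 rad 0.0 j6 -14.816480075919701
```

Emit:
{"method": "move_arm", "body": {
  "series": [
    {"grip": 1,"xyz": [40,16,0],"angular": [0,0,0.02]},
    {"grip": 1,"xyz": [80,32,10],"angular": [0,0,0.04]},
    {"grip": 1,"xyz": [120,47,20],"angular": [0,0,0.06]},
    {"grip": 1,"xyz": [160,63,30],"angular": [0,0,0.08]},
    {"grip": 1,"xyz": [200,79,50],"angular": [0,0,0.1]},
    {"grip": 1,"xyz": [240,94,70],"angular": [0,0,0.12]},
    {"grip": 1,"xyz": [280,110,90],"angular": [0,0,0.14]},
    {"grip": 1,"xyz": [320,126,110],"angular": [0,0,0.154]},
    {"grip": 1,"xyz": [360,141,130],"angular": [0,0,0.154]},
    {"grip": 1,"xyz": [395,155,147],"angular": [0,0,0.154]}
  ]
}}

```text
time_s: 1.35
tcp_pos: [0.4995, 0.3573, 0.0995]
ee_rot: [[0.92, -0.392, -0.0], [-0.392, -0.92, -0.0], [-0.0, 0.0, -1.0]]
wrist_force: [0.1, 0.8, 0.5]
gripper_width: 0.999
gripper_force: 0.0
```

```bash
python3 -c "
from h import *
go(498,359,29,67)
c=r.capture('scene');im=c['img'][:,:,::-1];cv2.imwrite('pics/s2.png',cv2.resize(im[150:400,380:640],None,fx=2,fy=2))"
```

```text
tcp [500. 357. 100.] shift [-2.1 -1.  70.5] turn deg -0.1 rad -0.001 j6 16.29313018184529
```

View pics/s2.png

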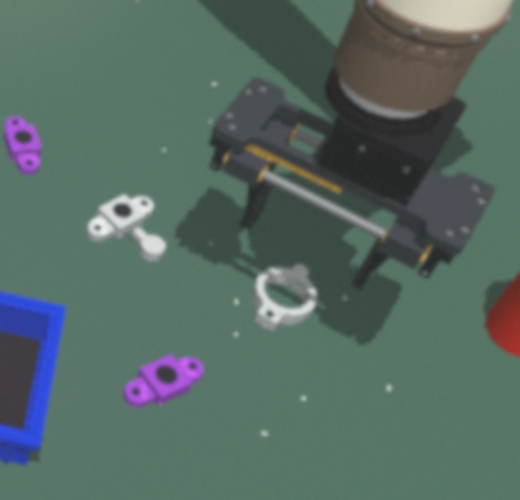

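The crop shows the open fingers on either side of the ring at (285,292), with nothing else close. Descending and gripping.

Emit:
{"method": "move_arm", "body": {
  "series": [
    {"grip": 1,"xyz": [-1,-1,25],"angular": [0,0,0]},
    {"grip": 1,"xyz": [-2,-1,50],"angular": [0,0,0]},
    {"grip": 1,"xyz": [-2,-1,65],"angular": [0,0,0]},
    {"grip": 1,"xyz": [-2,-1,71],"angular": [0,0,0]},
    {"grip": 0.5,"xyz": [-2,-1,71],"angular": [0,0,0]},
    {"grip": 0.3,"xyz": [-2,-1,71],"angular": [0,0,0]},
    {"grip": 0.3,"xyz": [-2,-1,71],"angular": [0,0,0]},
    {"grip": 0.3,"xyz": [-2,-1,71],"angular": [0,0,0]},
    {"grip": 0.3,"xyz": [-2,-1,71],"angular": [0,0,0]},
    {"grip": 0.3,"xyz": [-2,-1,71],"angular": [0,0,0]}
  ]
}}

```text
time_s: 2.4
tcp_pos: [0.4969, 0.3607, 0.0302]
ee_rot: [[0.92, -0.391, 0.001], [-0.391, -0.92, 0.001], [0.0, -0.001, -1.0]]
wrist_force: [-0.9, 0.1, 1.2]
gripper_width: 0.589
gripper_force: 30.0
```

```bash
python3 -c "
from h import *
go(654,-119,130,90);go(654,-119,130,0)"
```

```text
tcp [497. 361.  30.] shift [ 332.1  380.  -100. ] turn deg -23.0 rad -0.402 j6 15.921722763386015
tcp [497. 361.  30.] shift [ 332.1  380.  -100. ] turn deg 67.0 rad 1.169 j6 15.921722763386015
```

Emit:
{"method": "move_arm", "body": {
  "series": [
    {"grip": 0.3,"xyz": [0,0,-20],"angular": [0,0,0]},
    {"grip": 0.3,"xyz": [0,0,-50],"angular": [0,0,0]},
    {"grip": 0.3,"xyz": [13,15,-80],"angular": [0,0,0]},
    {"grip": 0.3,"xyz": [40,46,-100],"angular": [0,0,-0.05]},
    {"grip": 0.3,"xyz": [69,79,-100],"angular": [0,0,-0.1]},
    {"grip": 0.3,"xyz": [98,112,-100],"angular": [0,0,-0.15]},
    {"grip": 0.3,"xyz": [127,145,-100],"angular": [0,0,-0.2]},
    {"grip": 0.3,"xyz": [156,178,-100],"angular": [0,0,-0.25]},
    {"grip": 0.3,"xyz": [185,211,-100],"angular": [0,0,-0.3]},
    {"grip": 0.3,"xyz": [214,245,-100],"angular": [0,0,-0.35]}
  ]
}}

```text
time_s: 3.4
tcp_pos: [0.5981, 0.0496, 0.1296]
ee_rot: [[0.999, -0.049, -0.0], [-0.049, -0.999, 0.0], [-0.0, -0.0, -1.0]]
wrist_force: [0.5, 0.7, 0.3]
gripper_width: 0.588
gripper_force: 30.0
```

```bash
python3 -c "
from h import *
print(r.sense()['gripper_force'])
go(654,-119,130,90)"
```

```text
30.00213517108932
tcp [598.  50. 130.] shift [ 64.2 165.6  -0.5] turn deg -2.8 rad -0.05 j6 66.98795775219932
```

Emit:
{"method": "move_arm", "body": {
  "series": [
    {"grip": 0.3,"xyz": [16,41,0],"angular": [0,0,-0.02]},
    {"grip": 0.3,"xyz": [32,83,0],"angular": [0,0,-0.04]},
    {"grip": 0.3,"xyz": [48,124,0],"angular": [0,0,-0.05]},
    {"grip": 0.3,"xyz": [60,155,0],"angular": [0,0,-0.05]},
    {"grip": 0.3,"xyz": [64,166,0],"angular": [0,0,-0.05]},
    {"grip": 0.3,"xyz": [64,166,0],"angular": [0,0,-0.05]}
  ]
}}

```text
time_s: 4.0
tcp_pos: [0.653, -0.1193, 0.1289]
ee_rot: [[1.0, -0.005, -0.001], [-0.005, -1.0, 0.0], [-0.001, -0.0, -1.0]]
wrist_force: [0.1, -0.5, -0.6]
gripper_width: 0.588
gripper_force: 30.0
```

```bash
python3 -c "
from h import *
go(654,-119,39,90)
c=r.capture('scene');im=c['img'][:,:,::-1];cv2.imwrite('pics/s3.png',cv2.resize(im[180:390,120:430],None,fx=2,fy=2))"
```

```text
tcp [ 653. -119.  129.] shift [ 1.1 -0.3 89.9] turn deg -0.3 rad -0.005 j6 86.17481161589626
```

View pics/s3.png

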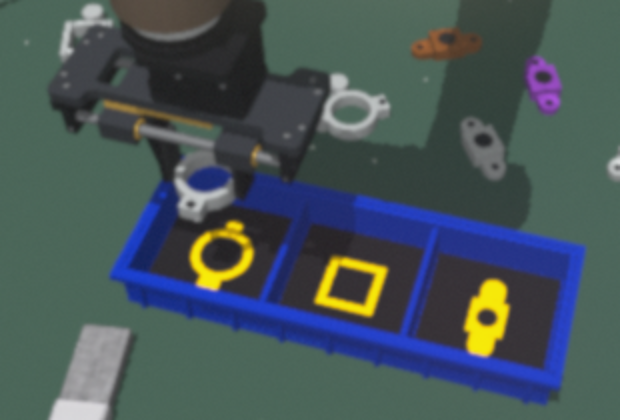

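The ring is held level at (205,185), above its own outline at (222,255), and both fingers clear the walls. Lowering it.

Emit:
{"method": "move_arm", "body": {
  "series": [
    {"grip": 0.3,"xyz": [1,0,25],"angular": [0,0,0]},
    {"grip": 0.3,"xyz": [1,0,50],"angular": [0,0,0]},
    {"grip": 0.3,"xyz": [1,0,70],"angular": [0,0,0]},
    {"grip": 0.3,"xyz": [1,0,82],"angular": [0,0,0]},
    {"grip": 0.3,"xyz": [1,0,88],"angular": [0,0,0]},
    {"grip": 0.3,"xyz": [1,0,91],"angular": [0,0,0]},
    {"grip": 0.3,"xyz": [1,0,91],"angular": [0,0,0]},
    {"grip": 0.3,"xyz": [1,0,91],"angular": [0,0,0]}
  ]
}}

```text
time_s: 4.85
tcp_pos: [0.6549, -0.1177, 0.0396]
ee_rot: [[1.0, -0.001, 0.002], [-0.001, -1.0, -0.0], [0.002, 0.0, -1.0]]
wrist_force: [-0.3, -0.2, -0.1]
gripper_width: 0.59
gripper_force: 30.0
```

Emit:
{"method": "move_arm", "body": {
  "series": [
    {"grip": 0.3,"xyz": [0,0,2],"angular": [0,0,0]},
    {"grip": 0.3,"xyz": [0,0,2],"angular": [0,0,0]},
    {"grip": 0.73,"xyz": [0,0,2],"angular": [0,0,0]},
    {"grip": 0.73,"xyz": [0,0,2],"angular": [0,0,0]},
    {"grip": 0.73,"xyz": [0,0,2],"angular": [0,0,0]},
    {"grip": 0.73,"xyz": [0,0,-15],"angular": [0,0,0]},
    {"grip": 0.73,"xyz": [0,0,-45],"angular": [0,0,0]},
    {"grip": 0.73,"xyz": [0,0,-85],"angular": [0,0,0]},
    {"grip": 1,"xyz": [0,0,-120],"angular": [0,0,0]},
    {"grip": 1,"xyz": [0,0,-120],"angular": [0,0,0]}
  ]
}}

```text
time_s: 5.85
tcp_pos: [0.6575, -0.1182, 0.1649]
ee_rot: [[1.0, -0.001, 0.012], [-0.001, -1.0, -0.001], [0.012, 0.001, -1.0]]
wrist_force: [1.2, -0.3, 0.1]
gripper_width: 0.833
gripper_force: 0.0
```

```bash
python3 -c "
from h import *
go(458,-210,100,31);go(458,-210,100,121)"
```

```text
tcp [ 657. -118.  165.] shift [-200.2   91.9   62.6] turn deg 59.0 rad 1.029 j6 86.19640856942091
tcp [ 657. -118.  165.] shift [-200.2   91.9   62.6] turn deg -31.0 rad -0.542 j6 86.19640856942091
```

Emit:
{"method": "move_arm", "body": {
  "series": [
    {"grip": 1,"xyz": [-35,16,0],"angular": [0,0,-0.1]},
    {"grip": 1,"xyz": [-75,34,0],"angular": [0,0,-0.2]},
    {"grip": 1,"xyz": [-115,53,10],"angular": [0,0,-0.3]},
    {"grip": 1,"xyz": [-155,71,30],"angular": [0,0,-0.4]},
    {"grip": 1,"xyz": [-190,87,50],"angular": [0,0,-0.5]},
    {"grip": 1,"xyz": [-200,92,62],"angular": [0,0,-0.542]},
    {"grip": 1,"xyz": [-200,92,62],"angular": [0,0,-0.542]}
  ]
}}

```text
time_s: 6.55
tcp_pos: [0.4505, -0.2098, 0.0946]
ee_rot: [[0.859, 0.512, -0.006], [0.512, -0.859, 0.001], [-0.004, -0.004, -1.0]]
wrist_force: [0.5, -0.1, -0.6]
gripper_width: 0.994
gripper_force: 0.0
```

```bash
python3 -c "
from h import *
go(459,-210,29,121)
c=r.capture('scene');im=c['img'][:,:,::-1];cv2.imwrite('pics/s4.png',cv2.resize(im[130:350,120:430],None,fx=2,fy=2))"
```

```text
tcp [ 451. -210.   95.] shift [ 7.5  4.8 65.5] turn deg -0.2 rad -0.003 j6 127.06866744236643
```

View pics/s4.png

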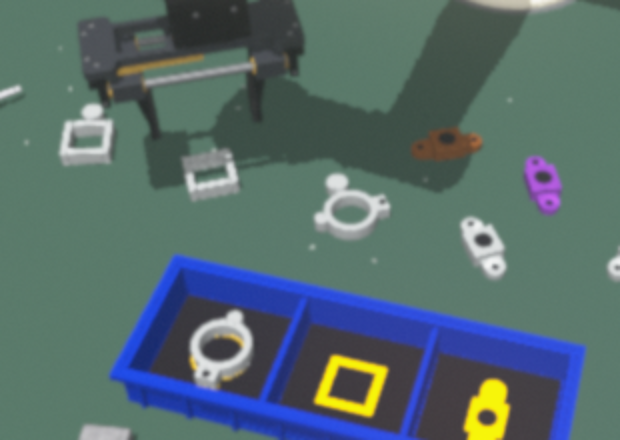

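The ring lies on its outline at (220,348). The square at (210,173) is between the fingers and clear of its neighbours. I'll go part-way down, let the arm settle, then measure the rest.

Emit:
{"method": "move_arm", "body": {
  "series": [
    {"grip": 1,"xyz": [3,2,25],"angular": [0,0,0]},
    {"grip": 1,"xyz": [3,2,40],"angular": [0,0,0]},
    {"grip": 1,"xyz": [3,2,40],"angular": [0,0,0]},
    {"grip": 1,"xyz": [3,2,40],"angular": [0,0,0]}
  ]
}}

```text
time_s: 7.0
tcp_pos: [0.4591, -0.2095, 0.0571]
ee_rot: [[0.857, 0.515, 0.001], [0.515, -0.857, -0.0], [0.001, 0.001, -1.0]]
wrist_force: [0.4, -0.4, 0.5]
gripper_width: 1.002
gripper_force: 0.0
```

```bash
python3 -c "
from h import *
go(459,-210,29,121)"
```

```text
tcp [ 459. -209.   57.] shift [-0.4  0.4 28.1] turn deg -0.0 rad -0.0 j6 127.0174991788794
```

Emit:
{"method": "move_arm", "body": {
  "series": [
    {"grip": 1,"xyz": [0,0,15],"angular": [0,0,0]},
    {"grip": 1,"xyz": [0,0,25],"angular": [0,0,0]},
    {"grip": 1,"xyz": [0,0,28],"angular": [0,0,0]},
    {"grip": 0.5,"xyz": [0,0,28],"angular": [0,0,0]},
    {"grip": 0.3,"xyz": [0,0,28],"angular": [0,0,0]},
    {"grip": 0.3,"xyz": [0,0,28],"angular": [0,0,0]},
    {"grip": 0.3,"xyz": [0,0,28],"angular": [0,0,0]},
    {"grip": 0.3,"xyz": [0,0,28],"angular": [0,0,0]},
    {"grip": 0.3,"xyz": [0,0,28],"angular": [0,0,0]},
    {"grip": 0.3,"xyz": [0,0,28],"angular": [0,0,0]}
  ]
}}

```text
time_s: 8.0
tcp_pos: [0.4578, -0.2097, 0.0287]
ee_rot: [[0.858, 0.514, 0.0], [0.514, -0.858, -0.0], [0.0, 0.0, -1.0]]
wrist_force: [1.0, 0.1, 1.4]
gripper_width: 0.545
gripper_force: 30.0
```

```bash
python3 -c "
from h import *
go(654,-3,130,90)"
```

```text
tcp [ 458. -210.   29.] shift [ 274.6  -76.3 -101.2] turn deg 31.0 rad 0.54 j6 127.0488389694178
```

Gripped: an opening of 0.545 is 47.4 mm, against 48 nominal.

Emit:
{"method": "move_arm", "body": {
  "series": [
    {"grip": 0.3,"xyz": [0,0,-20],"angular": [0,0,0]},
    {"grip": 0.3,"xyz": [0,0,-50],"angular": [0,0,0]},
    {"grip": 0.3,"xyz": [20,-6,-80],"angular": [0,0,0.05]},
    {"grip": 0.3,"xyz": [60,-17,-101],"angular": [0,0,0.13]},
    {"grip": 0.3,"xyz": [103,-29,-101],"angular": [0,0,0.23]},
    {"grip": 0.3,"xyz": [146,-41,-101],"angular": [0,0,0.33]},
    {"grip": 0.3,"xyz": [189,-53,-101],"angular": [0,0,0.43]},
    {"grip": 0.3,"xyz": [232,-65,-101],"angular": [0,0,0.51]},
    {"grip": 0.3,"xyz": [264,-73,-101],"angular": [0,0,0.54]},
    {"grip": 0.3,"xyz": [275,-76,-101],"angular": [0,0,0.54]}
  ]
}}

```text
time_s: 9.0
tcp_pos: [0.6561, -0.0005, 0.1287]
ee_rot: [[1.0, 0.003, 0.0], [0.003, -1.0, 0.0], [0.0, -0.0, -1.0]]
wrist_force: [-0.5, -0.4, -1.3]
gripper_width: 0.546
gripper_force: 30.0
```

Emit:
{"method": "move_arm", "body": {
  "series": [
    {"grip": 0.3,"xyz": [0,0,0],"angular": [0,0,0]},
    {"grip": 0.3,"xyz": [0,0,0],"angular": [0,0,0]},
    {"grip": 0.3,"xyz": [0,0,0],"angular": [0,0,0]}
  ]
}}

```text
time_s: 9.3
tcp_pos: [0.6532, -0.0042, 0.1295]
ee_rot: [[1.0, -0.001, -0.001], [-0.001, -1.0, -0.0], [-0.001, 0.0, -1.0]]
wrist_force: [-0.8, -0.2, -0.9]
gripper_width: 0.547
gripper_force: 30.0
```

```bash
python3 -c "
from h import *
go(654,-3,37,90)"
```

```text
tcp [653.  -4. 130.] shift [ 0.9 -1.2 92.5] turn deg -0.1 rad -0.001 j6 76.16199233341344
```

Emit:
{"method": "move_arm", "body": {
  "series": [
    {"grip": 0.3,"xyz": [1,-1,25],"angular": [0,0,0]},
    {"grip": 0.3,"xyz": [1,-1,50],"angular": [0,0,0]},
    {"grip": 0.3,"xyz": [1,-1,70],"angular": [0,0,0]},
    {"grip": 0.3,"xyz": [1,-1,82],"angular": [0,0,0]},
    {"grip": 0.3,"xyz": [1,-1,88],"angular": [0,0,0]},
    {"grip": 0.3,"xyz": [1,-1,91],"angular": [0,0,0]},
    {"grip": 0.3,"xyz": [1,-1,92],"angular": [0,0,0]},
    {"grip": 0.3,"xyz": [1,-1,92],"angular": [0,0,0]}
  ]
}}

```text
time_s: 10.1
tcp_pos: [0.6559, -0.002, 0.0385]
ee_rot: [[1.0, 0.0, 0.002], [0.0, -1.0, 0.0], [0.002, -0.0, -1.0]]
wrist_force: [0.1, -0.3, -0.4]
gripper_width: 0.549
gripper_force: 30.0
```

Emit:
{"method": "move_arm", "body": {
  "series": [
    {"grip": 0.3,"xyz": [0,0,1],"angular": [0,0,0]},
    {"grip": 0.3,"xyz": [0,0,1],"angular": [0,0,0]},
    {"grip": 0.69,"xyz": [0,0,1],"angular": [0,0,0]},
    {"grip": 0.69,"xyz": [0,0,1],"angular": [0,0,0]},
    {"grip": 0.69,"xyz": [0,0,1],"angular": [0,0,0]},
    {"grip": 0.69,"xyz": [0,0,-15],"angular": [0,0,0]},
    {"grip": 0.69,"xyz": [0,0,-45],"angular": [0,0,0]},
    {"grip": 0.69,"xyz": [0,0,-85],"angular": [0,0,0]},
    {"grip": 1,"xyz": [0,0,-120],"angular": [0,0,0]},
    {"grip": 1,"xyz": [0,0,-120],"angular": [0,0,0]}
  ]
}}

```text
time_s: 11.1
tcp_pos: [0.6589, -0.0017, 0.1644]
ee_rot: [[1.0, 0.001, 0.013], [0.001, -1.0, 0.001], [0.013, -0.001, -1.0]]
wrist_force: [0.9, 0.2, 0.4]
gripper_width: 0.796
gripper_force: 0.0
```

```bash
python3 -c "
from h import *
go(475,69,100,126)"
```

```text
tcp [659.  -2. 164.] shift [-184.6  -70.9   62.2] turn deg -35.9 rad -0.627 j6 76.07632445120058
```

Emit:
{"method": "move_arm", "body": {
  "series": [
    {"grip": 1,"xyz": [-30,-12,0],"angular": [0,0,-0.1]},
    {"grip": 1,"xyz": [-70,-28,0],"angular": [0,0,-0.22]},
    {"grip": 1,"xyz": [-110,-44,10],"angular": [0,0,-0.34]},
    {"grip": 1,"xyz": [-150,-60,30],"angular": [0,0,-0.46]},
    {"grip": 1,"xyz": [-175,-68,50],"angular": [0,0,-0.57]},
    {"grip": 1,"xyz": [-181,-71,67],"angular": [0,0,-0.627]},
    {"grip": 1,"xyz": [-181,-71,67],"angular": [0,0,-0.627]},
    {"grip": 1,"xyz": [-181,-71,67],"angular": [0,0,-0.627]},
    {"grip": 1,"xyz": [-181,-71,67],"angular": [0,0,-0.627]}
  ]
}}

```text
time_s: 12.0
tcp_pos: [0.4758, 0.0692, 0.0914]
ee_rot: [[0.81, 0.586, 0.002], [0.586, -0.81, 0.001], [0.002, 0.001, -1.0]]
wrist_force: [-0.5, 0.3, 0.6]
gripper_width: 1.0
gripper_force: 0.0
```

```bash
python3 -c "
from h import *
go(475,69,29,126)
c=r.capture('scene');im=c['img'][:,:,::-1];cv2.imwrite('pics/s5.png',cv2.resize(im[150:390,160:470],None,fx=2,fy=2))"
```

```text
tcp [476.  69.  91.] shift [-0.9 -0.4 62.4] turn deg -0.1 rad -0.002 j6 98.15580915697241
```

View pics/s5.png

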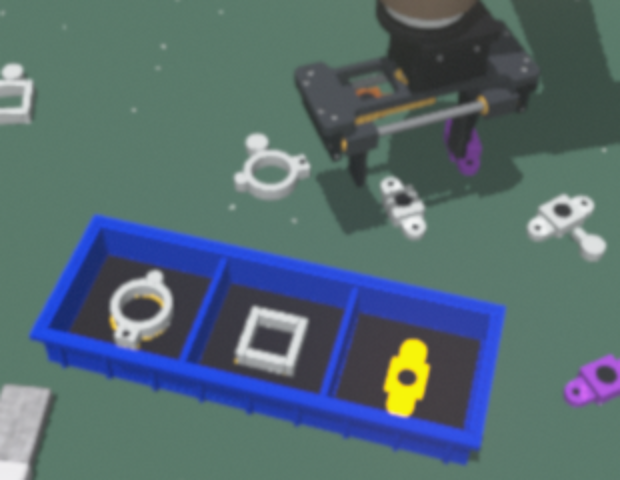

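The ring (140,308) and square (270,340) lie on their outlines. The flange at (403,207) is between the fingers. I'll narrow the opening a little to keep clear of the purple piece.

Emit:
{"method": "move_arm", "body": {
  "series": [
    {"grip": 0.75,"xyz": [-1,0,15],"angular": [0,0,0]},
    {"grip": 0.75,"xyz": [-1,0,35],"angular": [0,0,0]},
    {"grip": 0.75,"xyz": [-1,0,55],"angular": [0,0,0]},
    {"grip": 0.75,"xyz": [-1,0,62],"angular": [0,0,0]},
    {"grip": 0.5,"xyz": [-1,0,62],"angular": [0,0,0]},
    {"grip": 0.2,"xyz": [-1,0,62],"angular": [0,0,0]},
    {"grip": 0.1,"xyz": [-1,0,62],"angular": [0,0,0]},
    {"grip": 0.1,"xyz": [-1,0,62],"angular": [0,0,0]},
    {"grip": 0.1,"xyz": [-1,0,62],"angular": [0,0,0]},
    {"grip": 0.1,"xyz": [-1,0,62],"angular": [0,0,0]}
  ]
}}

```text
time_s: 13.05
tcp_pos: [0.4738, 0.0685, 0.029]
ee_rot: [[0.81, 0.587, 0.001], [0.587, -0.81, 0.0], [0.001, 0.0, -1.0]]
wrist_force: [0.1, -0.8, 2.3]
gripper_width: 0.342
gripper_force: 30.0
```

Emit:
{"method": "move_arm", "body": {
  "series": [
    {"grip": 0.1,"xyz": [0,0,0],"angular": [0,0,0]},
    {"grip": 0.1,"xyz": [0,0,0],"angular": [0,0,0]},
    {"grip": 0.1,"xyz": [0,0,0],"angular": [0,0,0]}
  ]
}}

```text
time_s: 13.35
tcp_pos: [0.4738, 0.0685, 0.029]
ee_rot: [[0.81, 0.587, 0.001], [0.587, -0.81, 0.0], [0.001, 0.0, -1.0]]
wrist_force: [-1.3, 0.8, 5.2]
gripper_width: 0.343
gripper_force: 30.0
```

```bash
python3 -c "
from h import *
go(654,113,130,90)"
```

```text
tcp [474.  68.  29.] shift [ 172.1   69.8 -100.8] turn deg 36.0 rad 0.627 j6 98.21230234607089
```

Emit:
{"method": "move_arm", "body": {
  "series": [
    {"grip": 0.1,"xyz": [0,0,-20],"angular": [0,0,0]},
    {"grip": 0.1,"xyz": [0,0,-50],"angular": [0,0,0]},
    {"grip": 0.1,"xyz": [12,5,-80],"angular": [0,0,0.05]},
    {"grip": 0.1,"xyz": [40,16,-101],"angular": [0,0,0.15]},
    {"grip": 0.1,"xyz": [75,30,-101],"angular": [0,0,0.27]},
    {"grip": 0.1,"xyz": [110,45,-101],"angular": [0,0,0.4]},
    {"grip": 0.1,"xyz": [145,59,-101],"angular": [0,0,0.52]},
    {"grip": 0.1,"xyz": [166,67,-101],"angular": [0,0,0.61]},
    {"grip": 0.1,"xyz": [172,70,-101],"angular": [0,0,0.627]},
    {"grip": 0.1,"xyz": [172,70,-101],"angular": [0,0,0.627]}
  ]
}}

```text
time_s: 14.35
tcp_pos: [0.6537, 0.1125, 0.1281]
ee_rot: [[1.0, 0.001, -0.002], [0.001, -1.0, -0.001], [-0.002, 0.001, -1.0]]
wrist_force: [0.0, 0.0, -0.4]
gripper_width: 0.341
gripper_force: 30.0
```

Emit:
{"method": "move_arm", "body": {
  "series": [
    {"grip": 0.1,"xyz": [0,0,0],"angular": [0,0,0]},
    {"grip": 0.1,"xyz": [0,0,0],"angular": [0,0,0]},
    {"grip": 0.1,"xyz": [0,0,0],"angular": [0,0,0]}
  ]
}}

```text
time_s: 14.65
tcp_pos: [0.6531, 0.1125, 0.13]
ee_rot: [[1.0, 0.001, 0.0], [0.001, -1.0, 0.0], [0.0, -0.0, -1.0]]
wrist_force: [0.2, -0.2, -1.1]
gripper_width: 0.338
gripper_force: 30.0
```

```bash
python3 -c "
from h import *
go(654,113,38,90)"
```

```text
tcp [653. 112. 130.] shift [ 0.9 -0.5 92. ] turn deg 0.0 rad 0.001 j6 66.32355208825906
```

Emit:
{"method": "move_arm", "body": {
  "series": [
    {"grip": 0.1,"xyz": [1,0,25],"angular": [0,0,0]},
    {"grip": 0.1,"xyz": [1,0,50],"angular": [0,0,0]},
    {"grip": 0.1,"xyz": [1,0,70],"angular": [0,0,0]},
    {"grip": 0.1,"xyz": [1,0,82],"angular": [0,0,0]},
    {"grip": 0.1,"xyz": [1,0,88],"angular": [0,0,0]},
    {"grip": 0.1,"xyz": [1,0,91],"angular": [0,0,0]},
    {"grip": 0.1,"xyz": [1,0,92],"angular": [0,0,0]},
    {"grip": 0.1,"xyz": [1,0,92],"angular": [0,0,0]}
  ]
}}

```text
time_s: 15.45
tcp_pos: [0.6554, 0.1128, 0.0384]
ee_rot: [[1.0, 0.0, 0.001], [0.0, -1.0, 0.0], [0.001, -0.0, -1.0]]
wrist_force: [0.3, 0.2, -0.3]
gripper_width: 0.343
gripper_force: 30.0
```

Emit:
{"method": "move_arm", "body": {
  "series": [
    {"grip": 0.1,"xyz": [0,0,1],"angular": [0,0,0]},
    {"grip": 0.1,"xyz": [0,0,1],"angular": [0,0,0]},
    {"grip": 0.55,"xyz": [0,0,1],"angular": [0,0,0]},
    {"grip": 0.55,"xyz": [0,0,1],"angular": [0,0,0]},
    {"grip": 0.55,"xyz": [0,0,1],"angular": [0,0,0]},
    {"grip": 0.55,"xyz": [0,0,-15],"angular": [0,0,0]},
    {"grip": 0.55,"xyz": [0,0,-45],"angular": [0,0,0]},
    {"grip": 0.55,"xyz": [0,0,-85],"angular": [0,0,0]},
    {"grip": 0.55,"xyz": [0,0,-120],"angular": [0,0,0]},
    {"grip": 0.55,"xyz": [0,0,-120],"angular": [0,0,0]}
  ]
}}

```text
time_s: 16.45
tcp_pos: [0.6583, 0.1135, 0.1644]
ee_rot: [[1.0, 0.001, 0.012], [0.001, -1.0, 0.003], [0.012, -0.003, -1.0]]
wrist_force: [1.1, 0.3, 1.2]
gripper_width: 0.55
gripper_force: 0.0
```

Emit:
{"method": "move_arm", "body": {
  "series": [
    {"grip": 0.55,"xyz": [-40,0,-20],"angular": [0,0,0]},
    {"grip": 0.55,"xyz": [-80,0,-40],"angular": [0,0,0]},
    {"grip": 0.55,"xyz": [-120,0,-60],"angular": [0,0,0]},
    {"grip": 0.55,"xyz": [-160,0,-80],"angular": [0,0,0]},
    {"grip": 0.55,"xyz": [-200,0,-100],"angular": [0,0,0]},
    {"grip": 0.55,"xyz": [-220,0,-100],"angular": [0,0,0]},
    {"grip": 0.55,"xyz": [-220,0,-100],"angular": [0,0,0]},
    {"grip": 0.55,"xyz": [-220,0,-100],"angular": [0,0,0]}
  ]
}}

```text
time_s: 17.25
tcp_pos: [0.4349, 0.1126, 0.2576]
ee_rot: [[1.0, 0.001, 0.001], [0.001, -1.0, 0.0], [0.001, -0.0, -1.0]]
wrist_force: [0.1, -0.4, 0.7]
gripper_width: 0.547
gripper_force: 0.0
```

```bash
python3 - <<'E'
from h import *
for n in('top','scene'):
    c=r.capture(n);h=cv2.cvtColor(c['img'],cv2.COLOR_RGB2HSV);print(n)
    if n=='scene':cv2.imwrite('pics/s6.png',c['img'][:,:,::-1])
    t=190 if n=='scene' else 225
    a=cv2.inRange(h,(0,0,t),(180,40,255))
    for b in blobs(c,a,.024):
        if 140<b[2]<390 and b[1]>140:print('al',*b)
E
```

```text
top
al px 279.0 171.0 rect [664.  112.7] [43. 25.] at 2 mom [659.3 111.8] 175
scene
al px 161.0 387.0 rect [ 826.7 -161.4] [63. 40.] at 12 mom [ 833.8 -158.8] 170
al px 363.0 338.0 rect [660.2 114. ] [72. 28.] at 1 mom [658.4 114.1] 0
al px 296.0 318.0 rect [ 6.557e+02 -6.000e-01] [48. 47.] at 1 mom [ 6.557e+02 -6.000e-01] 177
al px 229.0 304.0 rect [ 658.  -116.8] [59. 53.] at 40 mom [ 655.5 -116.7] 180
al px 454.0 270.0 rect [480.1 240.1] [31. 18.] at 47 mom [482.1 242.5] 51
al px 430.0 263.0 rect [476.4 196.4] [19. 20.] at 48 mom [476.1 196.9] 163
al px 443.0 254.0 rect [446.5 219.2] [29. 46.] at 47 mom [449.3 217.5] 129
al px 295.0 232.0 rect [474.6 -63.7] [69. 61.] at 72 mom [473.8 -60.3] 38
al px 163.0 196.0 rect [ 444.6 -345.4] [73. 47.] at 20 mom [ 451.4 -342.7] 21
```

View pics/s6.png

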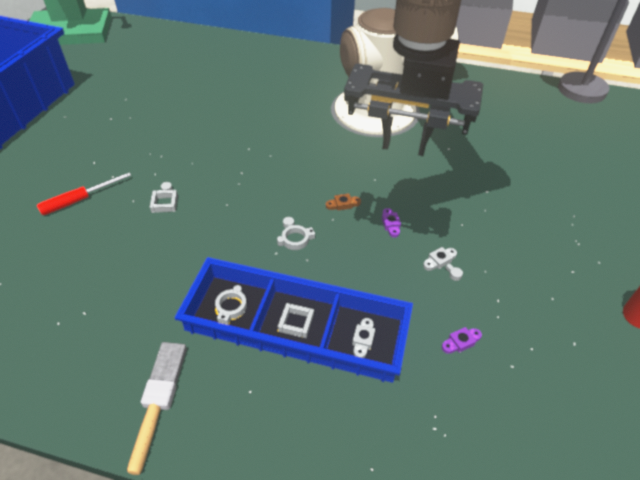

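The final view shows the ring (230,304), square (296,319) and flange (363,338) flat on their own pads. Each measures within about 6 mm of its pad centre. The untrimmed castings at (163,197), (295,233) and (443,260) are where they were. Handing in.

```bash
python3 -c "
from station import r
print(r.finish_job())"
```

```text
the job is handed in; nothing more can be done
None
```

The clamp ring, square frame and flange block were set down flat on their own pads, each within about 6 mm of centre by the last camera check; the untrimmed castings were not moved, and the job was handed in at about 17 s (no verdict was returned).

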